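File a sample card in the lever-arch board file

ROBOT

A 7-joint arm with a two-finger parallel gripper is mounted at the origin on the work surface. World frame = base frame: x ahead of the robot, y to its left, z up, the work surface at z = 0. Lengths are in m, angles in rad, forces in N, time in s.
With the tool pointing down it reaches from about 0.4 to 0.85 m from the base axis. Payload 10.4 kg.
Tool frame: the origin (TCP) lies midway between the tips of the shut fingers; the grasp point (between the pads) lies 19 mm behind it (manip.grasp_offset is the distance from the TCP to the grasp point, in m); z points along the fingers, y is the line along which they close (so a half turn about z gives the same grasp; the last joint's range is limited). The gripper opens to 85 mm and grips with 20 to 120 N. Pads are 22 mm wide; open, the fingers measure 114 mm over their backs; the gripper's body (76 mm by 85 mm) begins 54 mm behind the grasp point. The pads swing forward as they close: fully open they stand 13 mm farther back than shut.
Start: joints at [-0.023, 0.332, -0.065, 1.46, 0.022, 1.35, -0.088], TCP at [0.625, 0, 0.231] pointing down, gripper open.
Joint ranges: [-2.6, 2.6], [-0.5, 2.12], [-1.47, 1.34], [0.16, 2.42], [-1.27, 4.41], [0.06, 2.06], [-2.6, 2.6]. Speed limits (rad/s): [2.22, 2.22, 2.79, 2.79, 3.14, 3.14, 3.14].

INTERFACE

Orientations are given as a unit quaternion [x, y, z, w].
In Python, from workcell import manip, viewer, ticket gives the robot as it stands (manip), with the cameras (viewer) and the job (ticket).
- The arm moves only by the shell command python3 jog.py FILE [FORCE], which reads ROWS from the file FILE. ROWS is a JSON list of rows, 1 to 20 of them, each of 7 numbers: a rotation vector rx, ry, rz in shares of pi/2 rad (1.0 is pi/2 rad), then dx, dy, dz in shares of 0.75 m (1.0 is 0.75 m), then the opening from 0.0 (shut) to 1.0 (fully open); each row is the pose to reach, as a shift and turn from the pose commanded when the command began, along the tool's axes at that moment; what a row does not reach only later rows make up. A row lasts 1/8 s, in which the tool goes at most 0.0625 m and 0.188 rad, less where a joint would pass 70% of its speed; a pose out of reach is approached as far as the arm can. The fingers move at their own pace and stop on an object; FORCE is the grip in N (left out, the last holds). Time passes only in rows, so rows that do not move let the fingers close. It prints the time, the measured TCP pose, the force, the opening and the grip force at its end. A shift or turn number past 1, either way, is cut back to 1. Input that does not fit is refused with a message, and nothing moves.
- manip.get_obs(): the state, without advancing time (a new reading comes with each control period).
- viewer.camera(name): name is "scene" or "side" or "wrist"; returns the picture (420x560x3 uint8, blue, green, red); there is no depth.
- viewer.calibration(name): a dict with "fx", "fy", "cx", "cy" (pixels), "world_from_camera" (4x4, takes a point from camera to world coordinates); the wrist camera has in their place "tool_from_camera" (4x4, takes a point from camera to tool coordinates, whose origin is the TCP and whose axes are the flange's). Camera axes: x right, y up, looking along -z (the intrinsics and any distortion apply to the point x, -y, -z); pixel columns grow to the right and rows downward; lengths in m; the calibration is good to about 2 mm. The wrist camera is an equidistant fisheye: a pixel r from the principal point sees the ray r / f radians off the axis. A picture is of the moment at which its call begins: read the wrist's pose just before it. calibration takes no time and is no camera call.
- ticket.hand_in(): hands the job in; it is judged then, once.
The state is a dict: "clock": time; "joint_pos": joint angles; "joint_velocities": joint speeds; "tau": joint torques, N m; "position": TCP position; "ee_rot": TCP orientation; "ft_force": force on the tool from outside, world axes, zero at the start; "torque": the same for the moment, N m; "grip_width": opening from 0.0 (shut) to 1.0 (fully open); "grasp_force": force on a finger pad.
Only numpy, scipy, OpenCV 4.12 (cv2) and the standard library are available. Lean on these libraries where they do the work, as an engineer would, in place of code of your own. Each camera call takes 0.05 s, during which the arm holds its last target. There are 200 camera calls.

TASK

File the yellow sample card with the brass block: lift the red-ended lever of the lever-arch file right up so that its rings spring open, slip the card's two holes over the two posts and lower it gently, without dropping it, until it lies flat on the cards already filed, then press the lever fully home so that the rings are closed and locked. Handle the mechanism gently, never pressing it down or pulling it up with more than about 15 N, and leave the brass fittings and the screwdriver where they are.

Things in the scene. Friction and masses are not known exactly. Their poses are not given: they have to be found in the camera images.
- file: Lever-arch board file: black board 270 x 200 x 4 mm screwed flat to the bench, with a steel mechanism. Origin on the bench midway between the posts; board from x -165 to 105, y +-100 mm. The mechanism (posts, filed cards, rings, lever) stands on packing, up to 12 mm higher or lower than the points on the file say, differently each time, unmeasured: feel for it. It also gives 1 mm per 15 N.
- posts (a point): Midway between the tips of the two upright steel posts (nominal, z 50 mm above the bench; true height within 12 mm). The posts are 6 mm thick with round tips and stand 40 mm to either side along the file's y, 30 mm out of the filed cards
- filed_cards (a point): Centre of the top of the blue and grey cards already filed, 110 (x) x 120 (y) mm (nominal, z 20 mm above the bench, 43 mm in +x from the posts; true height within 12 mm). The new card lies on them exactly the same way, its centre over this point, its x axis along the file's
- rings (a point): Axis (along the file's y) of the two steel ring arches, 32 mm in -x from the posts (nominal height 24 mm). Closed, they arch over to the post tips; open, they are swung back to the -x side of this axis, no higher than 85 mm over the bench
- lever_hinge (a point): Hinge of the lever, axis along the file's y, 45 mm in -x from the posts (nominal, z 36 mm above the bench; true height within 12 mm)
- lever_end (a point): Where the centre of the lever's red end is when the lever is fully home (nominal; does not move with the lever): 90 mm in -x from the hinge, level with it, z 36 mm within 12 mm. The red end is 26 long (x) x 16 wide (y) x 9 mm thick; it can be gripped across its width; only the board, 4 mm thick, lies below it. Raised, it circles the hinge at 90 mm
- lever (a joint): Lever angle, rad: 0 fully home (rings locked, hard stop), 1.2 right up (rings open; red end over the hinge, still on its -x side). Above about 0.18 the rings' spring lifts it open by itself (up to 9 N at the red end to push it back); lower it stays where it is left, not locked: press it against its stop
- mech (a joint): How far the springy mechanism is pushed down (+) or pulled up (-) from rest, m: 0.001 is 15 N
- card: Rigid yellow card 110 (x) x 120 (y) x 5 mm, about 0.25 kg, origin at the centre of its underside, lying flat on the bench; two 10 mm through holes at (-43, -40) and (-43, 40) mm in its frame. On it at its centre a brass block 40 (x) x 26 (y) mm from z 5 to 35 mm, the part to grip, by its flat +y and -y sides (round stubs stand on its other sides)
- fitting_a: Loose brass fitting, 38 mm across, 56 mm tall, upright; origin under its centre. Bystander
- fitting_b: Another loose brass fitting of the same kind. Bystander
- screwdriver: Loose screwdriver lying on the bench. Bystander

How it is judged:
By the outcome, as a careful person would: the job done as asked, in the order asked, and still so for the second after the job is handed in, with the robot touching nothing.
It also fails if it takes over 67 s, if anything falls off the work surface, if the arm or the gripper's body presses on something with over 40 N, if the wrist force passes 120 N, or if a joint passes its speed limit or range.

## Working session

There is one attempt and no reset: what is moved stays moved. The work goes in short steps, Python scripts to look and compute and a shell command to move; the robot and the scene stay as the last step left them, time stands still between calls to the robot, and variables do not carry over. Pictures are saved under pics/ and viewed, at most 10 in all, crops included, and the job is handed in when it is done.

```bash
ls; mkdir -p pics
python3 - <<'E'
from workcell import manip, viewer, ticket
import cv2, numpy as np
o=manip.get_obs(); print({k:np.round(v,3) for k,v in o.items()}, manip.grasp_offset)
a=[]
for n in ["scene","side","wrist"]:
    im=viewer.camera(n); cv2.imwrite(f"pics/{n}0.png",im); print(n,{k:np.round(v,3).tolist() for k,v in viewer.calibration(n).items()})
E
```

```text
jog.py
pics
workcell.py
{'clock': np.float64(0.0), 'joint_pos': array([-0.023,  0.333, -0.065,  1.461,  0.022,  1.35 , -0.089]), 'joint_velocities': array([-0.001,  0.002,  0.001, -0.   ,  0.001, -0.001,  0.002]), 'tau': array([ 0.0000e+00, -6.2545e+01,  5.0000e-02, -3.9161e+01,  1.6000e-02,
        1.0000e-02, -0.0000e+00]), 'position': array([ 0.625, -0.   ,  0.23 ]), 'ee_rot': array([ 0.707,  0.707, -0.001, -0.001]), 'ft_force': array([-0.638,  0.547,  0.27 ]), 'torque': array([-0.057,  0.026,  0.006]), 'grasp_force': np.float64(0.0), 'grip_width': np.float64(0.999)} 0.0187
scene {'fx': 542.61, 'fy': 542.61, 'cx': 275.001, 'cy': 203.745, 'world_from_camera': [[-0.677, -0.424, 0.601, 1.35], [0.736, -0.396, 0.549, 0.722], [0.006, 0.814, 0.58, 0.773], [0.0, 0.0, 0.0, 1.0]]}
side {'fx': 382.49, 'fy': 382.49, 'cx': 272.82, 'cy': 206.069, 'world_from_camera': [[-0.99, 0.118, -0.072, 0.547], [-0.137, -0.768, 0.626, 0.566], [0.019, 0.63, 0.776, 0.709], [0.0, 0.0, 0.0, 1.0]]}
wrist {'fx': 325.192, 'fy': 325.192, 'cx': 282.635, 'cy': 209.926, 'tool_from_camera': [[0.0, 0.955, 0.297, 0.076], [1.0, -0.0, 0.0, 0.001], [0.0, 0.297, -0.955, -0.143], [0.0, 0.0, 0.0, 1.0]]}
```

View pics/scene0.png

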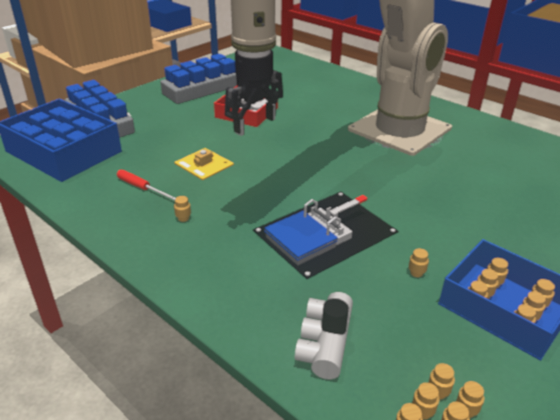

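View pics/side0.png

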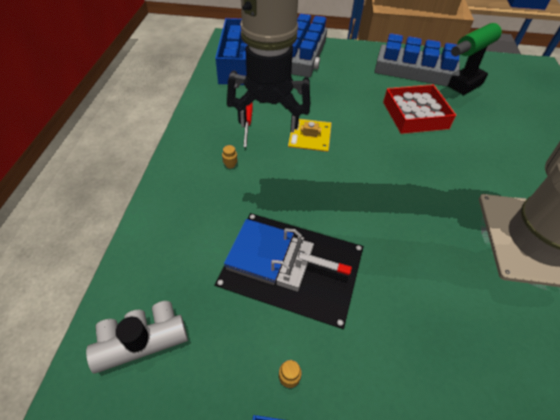

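```bash
cat > h.py <<'E'
from workcell import manip, viewer, ticket
import cv2, numpy as np
def rays(name,uv,obs=None):
    c=viewer.calibration(name); uv=np.atleast_2d(np.float64(uv))
    if name=="wrist":
        p=(uv-[c["cx"],c["cy"]])/c["fx"]; r=np.linalg.norm(p,axis=1)+1e-12
        d=np.c_[p[:,0]/r*np.sin(r),-p[:,1]/r*np.sin(r),-np.cos(r)]
        from scipy.spatial.transform import Rotation as R
        T=np.eye(4);T[:3,:3]=R.from_quat(obs["ee_rot"]).as_matrix();T[:3,3]=obs["position"]
        M=T@c["tool_from_camera"]
    else:
        d=np.c_[(uv[:,0]-c["cx"])/c["fx"],-(uv[:,1]-c["cy"])/c["fy"],-np.ones(len(uv))]; M=np.array(c["world_from_camera"])
    return M[:3,3], d@M[:3,:3].T
def onz(name,uv,z,obs=None):
    o,d=rays(name,uv,obs); return o+d*((z-o[2])/d[:,2])[:,None]
def two(n1,u1,n2,u2):
    o1,d1=rays(n1,u1);o2,d2=rays(n2,u2);d1=d1[0]/np.linalg.norm(d1);d2=d2[0]/np.linalg.norm(d2)
    s=np.linalg.lstsq(np.c_[d1,-d2],o2-o1,rcond=None)[0]; a=o1+s[0]*d1;b=o2+s[1]*d2
    return (a+b)/2,np.linalg.norm(a-b)
def blobs(m,box,amin=15):
    k=np.zeros_like(m);x0,y0,x1,y1=box;k[y0:y1,x0:x1]=m[y0:y1,x0:x1]
    return sorted([c for c in cv2.findContours(k,cv2.RETR_EXTERNAL,cv2.CHAIN_APPROX_NONE)[0] if cv2.contourArea(c)>=amin],key=cv2.contourArea)[::-1]
E
python3 - <<'E'
from h import *
boxes={"scene":[(165,140,245,185),(245,185,405,280)],"side":[(280,110,345,160),(210,205,370,335)]}
for n in boxes:
    im=cv2.imread(f"pics/{n}0.png"); hsv=cv2.cvtColor(im,cv2.COLOR_BGR2HSV)
    y=cv2.inRange(hsv,(23,130,100),(36,255,255)); c=blobs(y,boxes[n][0]); c=np.vstack(c)[:,0]
    print(n,"card",[np.round(v,4).tolist() for v in cv2.minAreaRect(np.float32(onz(n,c,0.005)[:,:2]))[:2]],cv2.minAreaRect(np.float32(onz(n,c,0.005)[:,:2]))[2])
    r=cv2.inRange(hsv,(0,150,100),(8,255,255))|cv2.inRange(hsv,(172,150,100),(180,255,255))
    c=blobs(r,boxes[n][1])[0][:,0]; print("red",cv2.minAreaRect(c)[0], onz(n,[cv2.minAreaRect(c)[0]],0.036))
    k=cv2.inRange(hsv,(0,0,0),(180,255,45)); 
    c=blobs(k,boxes[n][1])[0]; w=cv2.convexHull(c)[:,0]; 
    q=cv2.approxPolyDP(cv2.convexHull(c),8,True)[:,0]; print("board",q.tolist(),np.round(onz(n,q,0.004)[:,:2],4).tolist())
    print(cv2.minAreaRect(np.float32(onz(n,w,0.004)[:,:2])))
    cr=im[185:285,240:410] if n=="scene" else im[205:335,210:375]
    cv2.imwrite(f"pics/{n}crop.png",cv2.resize(cr,None,fx=4,fy=4,interpolation=cv2.INTER_CUBIC))
E
```

```text
scene card [[0.5449, -0.2782], [0.125, 0.1135]] 88.68541717529297
red (361.2000427246094, 198.4000244140625) [[0.42978867 0.159046   0.036     ]]Traceback (most recent call last):
  File "<stdin>", line 10, in <module>
IndexError: list index out of range
```

View pics/wrist0.png

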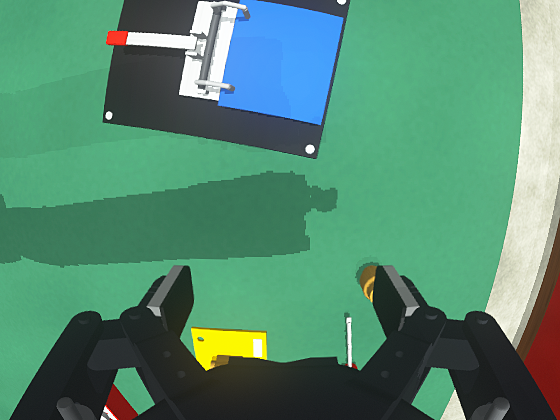

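The wrist view shows the file at the top: red lever end at (117,38), board screws (109,116), (310,149), (341,1). The card is at the bottom, (230,350), with a fitting at (370,280) and the screwdriver blade at (349,340).

Run:
```python
from h import *
boxes={"scene":[(165,140,245,185),(245,185,405,280)],"side":[(280,110,345,160),(210,205,370,335)]}
o=manip.get_obs()
for n in boxes:
    im=cv2.imread(f"pics/{n}0.png"); hsv=cv2.cvtColor(im,cv2.COLOR_BGR2HSV)
    y=cv2.inRange(hsv,(20,150,90),(36,255,255)); c=blobs(y,boxes[n][0]); w=cv2.convexHull(np.vstack(c))[:,0]
    print(n,"card",cv2.minAreaRect(np.float32(onz(n,w,0.005)[:,:2])))
    r=cv2.inRange(hsv,(0,150,100),(8,255,255))|cv2.inRange(hsv,(172,150,100),(180,255,255))
    c=blobs(r,boxes[n][1])[0][:,0]; print("red",cv2.minAreaRect(c)[0])
    k=((im.max(2)<70)&(im.max(2).astype(int)-im.min(2)<25)).astype(np.uint8)*255
    c=blobs(k,boxes[n][1]); w=cv2.convexHull(np.vstack(c)); 
    q=cv2.approxPolyDP(w,8,True)[:,0]; print("board",np.round(onz(n,q,0.004)[:,:2],4).tolist())
    print(cv2.minAreaRect(np.float32(onz(n,w[:,0],0.004)[:,:2])))
    cr=im[185:285,240:410] if n=="scene" else im[205:335,210:375]
    cv2.imwrite(f"pics/{n}crop.png",cv2.resize(cr,None,fx=4,fy=4,interpolation=cv2.INTER_CUBIC))
s=[(109,116),(310,149),(341,1)]
print("screws",onz("wrist",s,0.004,o)); print("red w",onz("wrist",[(117,38)],0.04,o))
for n in ["scene","side"]:
    print(n,onz(n,[(361.2,198.4)] if n=="scene" else [(344,269)],0.04))
```

```text
scene card ((0.5452789068222046, -0.2781215310096741), (0.1211513802409172, 0.11026220768690109), 88.77275085449219)
red (361.2000427246094, 198.4000244140625)
board [[0.4412, 0.2704], [0.7009, 0.2195], [0.6616, 0.0289], [0.4155, 0.079]]
((0.551838755607605, 0.14882004261016846), (0.19820541143417358, 0.2668054401874542), 78.58211517333984)
side card ((0.545307457447052, -0.27578648924827576), (0.1246161088347435, 0.11043047904968262), 88.83291625976562)
red (344.1500549316406, 268.54998779296875)
board [[0.6494, 0.0308], [0.4027, 0.0801], [0.44, 0.2719], [0.6996, 0.2198]]
((0.5510534048080444, 0.14983241260051727), (0.19875413179397583, 0.2675548493862152), 78.67279815673828)
screws [[0.4104159  0.08227504 0.004     ]
 [0.65641061 0.03357387 0.004     ]
 [0.69153824 0.20973866 0.004     ]]
red w [[0.44293849 0.1699457  0.04      ]]
scene [[0.43478247 0.16210155 0.04      ]]
side [[0.4462258  0.16544082 0.04      ]]
```

```bash
ls pics
```

```text
scene0.png
scenecrop.png
side0.png
sidecrop.png
wrist0.png
```

Units first: shifts go in shares of 0.75 m and turns go in shares of pi/2 rad. So -0.177 m / 0.75 = -0.236, 0.17 m / 0.75 = 0.2267, -1.372 rad / 1.5708 = -0.8734.

```bash
echo '[[0, 0, -0.8734, 0.2267, -0.236, 0.12, 1], [0, 0, -0.8734, 0.2267, -0.236, 0.12, 1], [0, 0, -0.8734, 0.2267, -0.236, 0.12, 1], [0, 0, -0.8734, 0.2267, -0.236, 0.12, 1], [0, 0, -0.8734, 0.2267, -0.236, 0.12, 1], [0, 0, -0.8734, 0.2267, -0.236, 0.12, 1], [0, 0, -0.8734, 0.2267, -0.236, 0.12, 1], [0, 0, -0.8734, 0.2267, -0.236, 0.12, 1], [0, 0, -0.8734, 0.2267, -0.236, 0.12, 1], [0, 0, -0.8734, 0.2267, -0.236, 0.12, 1]]' > mv.in && python3 jog.py mv.in 20
python3 - <<'E'
from h import *
print(two("scene",(361.2,198.4),"side",(344.15,268.55)))
o=manip.get_obs(); im=viewer.camera("wrist"); cv2.imwrite("pics/w1.png",im); np.save("o1.npy",np.r_[o["position"],o["ee_rot"]]); print(o["position"],o["ee_rot"])
E
```

```text
clock: 1.4
position: [0.448, 0.17, 0.1413]
ee_rot: [0.1, 0.995, -0.0, -0.0]
ft_force: [-0.4, -0.3, -0.3]
grip_width: 0.999
grasp_force: 0.0
(array([0.44747822, 0.17011487, 0.05006599]), np.float64(0.0005229238023935364))
[0.44798113 0.16997211 0.14125724] [ 1.00014967e-01  9.94985932e-01 -8.18032762e-06 -2.42980694e-05]
```

View pics/w1.png

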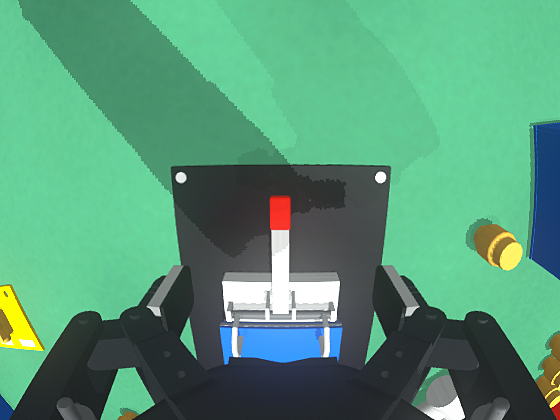

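The wrist view shows the red end centred at (281,213), the screws at (181,177) and (380,177), and the lever running straight down the picture toward the mechanism at (281,300).

Run:
```python
from h import *
a=np.load("o1.npy");o=dict(position=a[:3],ee_rot=a[3:])
im=cv2.imread("pics/w1.png");hsv=cv2.cvtColor(im,cv2.COLOR_BGR2HSV)
r=cv2.inRange(hsv,(0,150,100),(8,255,255))|cv2.inRange(hsv,(172,150,100),(180,255,255))
c=blobs(r,(250,180,310,250))[0][:,0]
for z in (.04,.05,.06): print(z,cv2.minAreaRect(np.float32(onz("wrist",c,z,o)[:,:2])))
s=onz("wrist",[(181,177),(380.5,177)],.004,o);print(s)
```

```text
0.04 ((0.4503122568130493, 0.1672057807445526), (0.016420092433691025, 0.028256941586732864), 78.93070220947266)
0.05 ((0.44720542430877686, 0.16793406009674072), (0.015748437494039536, 0.027101105079054832), 78.93070220947266)
0.06 ((0.44409865140914917, 0.16866235435009003), (0.015076772309839725, 0.025945240631699562), 78.93071746826172)
[[0.41084111 0.08354781 0.004     ]
 [0.44684972 0.26076277 0.004     ]]
```

In the tool's units: 0.114 m / 0.75 = 0.152, 0.105 m / 0.75 = 0.14.

```bash
echo '[[0, 0, 0, 0, 0, 0.0533, 0.5], [0, 0, 0, 0, 0, 0.1067, 0.5], [0, 0, 0, 0, 0, 0.14, 0.5], [0, 0, 0, 0, 0, 0.152, 0.4], [0, 0, 0, 0, 0, 0.152, 0.3], [0, 0, 0, 0, 0, 0.152, 0.25], [0, 0, 0, 0, 0, 0.152, 0], [0, 0, 0, 0, 0, 0.152, 0], [0, 0, 0, 0, 0, 0.152, 0]]' > mv.in && python3 jog.py mv.in 20
```

```text
clock: 2.58
position: [0.4483, 0.1686, 0.0281]
ee_rot: [0.1, 0.995, -0.001, 0.0]
ft_force: [-2.6, -6.3, 3.3]
grip_width: 0.182
grasp_force: 22.2
```

In the tool's units: -0.007 m / 0.75 = -0.0093, -0.0015 m / 0.75 = -0.002.

```bash
echo '[[0, 0, 0, 0, -0.002, -0.0027, 0], [0, 0, 0, 0, -0.002, -0.006, 0], [0, 0, 0, -0.0004, -0.002, -0.0093, 0]]' > mv.in && python3 jog.py mv.in 20; echo '[[0, 0, 0, -0.0004, 0, -0.004, 0], [0, 0, 0, -0.0009, 0, -0.008, 0], [0, 0, 0, -0.0017, 0, -0.012, 0]]' > mv.in && python3 jog.py mv.in
```

```text
clock: 2.95
position: [0.4482, 0.1681, 0.0345]
ee_rot: [0.099, 0.995, -0.0, 0.0]
ft_force: [4.1, -4.3, -5.4]
grip_width: 0.184
grasp_force: 21.2
clock: 3.32
position: [0.449, 0.1681, 0.0434]
ee_rot: [0.099, 0.995, -0.0, -0.0]
ft_force: [0.8, -4.8, -4.4]
grip_width: 0.18
grasp_force: 21.2
```

In the tool's units: -0.0271 m / 0.75 = -0.0361, -0.019 m / 0.75 = -0.0253.

```bash
echo '[[0, 0, 0, -0.0013, -0.0013, -0.0067, 0], [0, 0, 0, -0.0032, -0.0013, -0.0141, 0], [0, 0, 0, -0.0053, -0.0013, -0.02, 0], [0, 0, 0, -0.0073, -0.0013, -0.0253, 0], [0, 0, 0, -0.0099, -0.0013, -0.0307, 0], [0, 0, 0, -0.0125, -0.0013, -0.0361, 0]]' > mv.in && python3 jog.py mv.in; echo '[[0, 0, 0, -0.0031, 0, -0.0053, 0], [0, 0, 0, -0.0063, 0, -0.0103, 0], [0, 0, 0, -0.01, 0, -0.0153, 0], [0, 0, 0, -0.0136, 0, -0.0199, 0], [0, 0, 0, -0.0173, 0, -0.0243, 0], [0, 0, 0, -0.0217, 0, -0.0287, 0]]' > mv.in && python3 jog.py mv.in
```

```text
clock: 4.08
position: [0.4586, 0.1657, 0.0709]
ee_rot: [0.099, 0.995, 0.0, 0.0]
ft_force: [-1.2, -0.3, 1.2]
grip_width: 0.181
grasp_force: 22.1
clock: 4.82
position: [0.4745, 0.1622, 0.0921]
ee_rot: [0.099, 0.995, 0.0, 0.0]
ft_force: [0.8, 1.4, 0.4]
grip_width: 0.178
grasp_force: 23.0
```

In the tool's units: -0.0219 m / 0.75 = -0.0292, -0.0156 m / 0.75 = -0.0208.

```bash
echo '[[0, 0, 0, -0.0045, 0, -0.004, 0], [0, 0, 0, -0.0091, 0, -0.0079, 0], [0, 0, 0, -0.014, 0, -0.0115, 0], [0, 0, 0, -0.0188, 0, -0.0148, 0], [0, 0, 0, -0.024, 0, -0.018, 0], [0, 0, 0, -0.0292, 0, -0.0208, 0]]' > mv.in && python3 jog.py mv.in; echo '[[0, 0, 0, -0.0055, 0, -0.0027, 0], [0, 0, 0, -0.01, 0, -0.0048, 0], [0, 0, 0, -0.01, 0, -0.0048, 0]]' > mv.in && python3 jog.py mv.in
```

```text
clock: 5.58
position: [0.4957, 0.1579, 0.1075]
ee_rot: [0.099, 0.995, -0.0, -0.0]
ft_force: [-1.9, 1.4, -1.2]
grip_width: 0.185
grasp_force: 23.7
clock: 5.95
position: [0.5033, 0.1564, 0.111]
ee_rot: [0.099, 0.995, 0.0, 0.0]
ft_force: [-0.5, 2.8, -2.3]
grip_width: 0.182
grasp_force: 23.7
```

In the tool's units: -0.122 m / 0.75 = -0.1627, -0.09 m / 0.75 = -0.12.

```bash
echo '[[0, 0, 0, 0, 0, 0, 0.4], [0, 0, 0, 0, 0, 0, 0.5], [0, 0, 0, 0, 0, 0, 0.6], [0, 0, 0, 0, 0, -0.0533, 0.6], [0, 0, 0, 0, 0, -0.12, 0.6], [0, 0, 0, -0.08, 0, -0.12, 0.6], [0, 0, 0, -0.1627, 0, -0.12, 0.8], [0, 0, 0, -0.1627, 0, -0.12, 0.8], [0, 0, 0, -0.1627, 0, -0.12, 0.8]]' > mv.in && python3 jog.py mv.in
python3 - <<'E'
from h import *
o=manip.get_obs(); im=viewer.camera("wrist"); cv2.imwrite("pics/w2.png",im); np.save("o2.npy",np.r_[o["position"],o["ee_rot"]]); print(o["position"],o["ee_rot"])
for n in ("scene","side"): cv2.imwrite(f"pics/{n}2.png",viewer.camera(n))
E
```

```text
clock: 7.08
position: [0.6224, 0.1325, 0.2007]
ee_rot: [0.099, 0.995, 0.0, -0.0]
ft_force: [-0.6, 0.2, -0.4]
grip_width: 0.796
grasp_force: 0.0
[0.6223823  0.13251733 0.20065068] [ 9.91703412e-02  9.95070362e-01  5.38613056e-05 -4.62999821e-04]
```

View pics/w2.png

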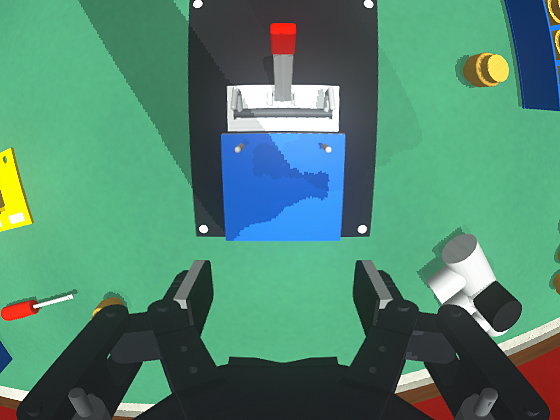

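Rings are swung back and the lever is up (red end at (283,38)). The post tips show near (239,149) and (327,150), and the board screws at (198,4), (368,4), (203,229) and (362,229).

Run:
```python
from h import *
a=np.load("o2.npy");o=dict(position=a[:3],ee_rot=a[3:])
im=cv2.imread("pics/w2.png");hsv=cv2.cvtColor(im,cv2.COLOR_BGR2HSV)
s=[]
wm=cv2.inRange(hsv,(0,0,170),(180,60,255))
for b in [(190,0,206,14),(360,0,376,14),(195,221,212,238),(354,221,370,238)]:
    m=cv2.moments(blobs(wm,b,5)[0]); s.append((m["m10"]/m["m00"],m["m01"]/m["m00"]))
g=onz("wrist",s,.004,o)[:,:2]; print(np.round(s,1).tolist(),g)
R=np.array([[-125-30,-90],[-155,90],[95,-90],[95,90]])*1e-3
u,w=g-g.mean(0),R-R.mean(0)
th=np.arctan2((w[:,0]*u[:,1]-w[:,1]*u[:,0]).sum(),(w*u).sum()); c,sn=np.cos(th),np.sin(th);M=np.array([[c,-sn],[sn,c]])
org=g.mean(0)-M@R.mean(0); print("yaw",th,"origin",org,"resid",(u-w@M.T))
pm=cv2.inRange(hsv,(0,0,60),(180,110,255))
for b in [(228,140,252,162),(316,140,340,162)]:
    for k in blobs(pm,b,5):
        x=k[:,0]; print("post",cv2.boundingRect(k),cv2.minAreaRect(k))
for z in (.04,.05,.06,.03): print(z,onz("wrist",[(239,149),(327,150)],z,o)[:,:2].tolist())
cr=im[120:180,215:355]; cv2.imwrite("pics/w2c.png",cv2.resize(cr,None,fx=5,fy=5,interpolation=cv2.INTER_NEAREST))
```

```text
[[197.3, 3.4], [368.1, 3.4], [202.9, 228.5], [361.9, 228.7]] [[0.41011511 0.08319921]
 [0.44567709 0.2604626 ]
 [0.65603059 0.03334662]
 [0.69188933 0.21074636]]
yaw -0.19931755959260217 origin [0.58033409 0.14099868] resid [[-0.00046764 -0.00027137]
 [-0.00054574  0.00055567]
 [ 0.00039736 -0.00062385]
 [ 0.00061601  0.00033955]]
post (234, 143, 11, 10) ((239.00001525878906, 147.5), (6.363960266113281, 10.60660171508789), 45.0)
post (322, 143, 10, 10) ((326.2500305175781, 147.25), (10.60660171508789, 5.656853675842285), 45.0)
0.04 [[0.5743253561917951, 0.10047584480347163], [0.5915631132194566, 0.1814684977980575]]
0.05 [[0.5734875075452444, 0.10201971584314012], [0.5901581019868851, 0.18034752082720046]]
0.06 [[0.5726496588986935, 0.10356358688280864], [0.5887530907543136, 0.17922654385634343]]
0.03 [[0.575163204838346, 0.09893197376380312], [0.5929681244520283, 0.18258947476891452]]
```

View pics/w2c.png

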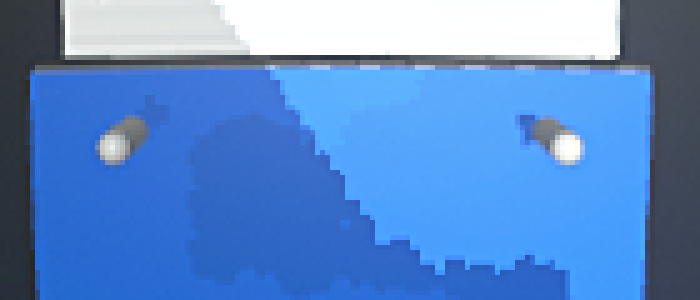

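Run:
```python
from h import *
a=np.load("o2.npy");o=dict(position=a[:3],ee_rot=a[3:])
for z in (.05,.055,.06,.065):
    p=onz("wrist",[(237.7,149.6),(328.5,149.6)],z,o)[:,:2]; print(z,np.linalg.norm(p[1]-p[0]),p.mean(0))
for z in (.02,.03,.04):
    p=onz("wrist",[(243.5,145.4),(322.7,146)],z,o)[:,:2]; print(z,np.linalg.norm(p[1]-p[0]),p.mean(0))
n="w1";im=cv2.imread("pics/wrist0.png")
```

```text
0.05 0.08266080985292193 [0.58190752 0.14124991]
0.055 0.08125467767080721 [0.58134537 0.14135451]
0.06 0.07984854548869245 [0.58078321 0.1414591 ]
0.065 0.07844241330657771 [0.58022106 0.1415637 ]
0.02 0.07917708048275238 [0.58150208 0.14138452]
0.03 0.07673281329343547 [0.58049441 0.14157018]
0.04 0.0742885461041186 [0.57948674 0.14175584]
```

In the tool's units: -0.417 m / 0.75 = -0.556, -0.005 m / 0.75 = -0.0067, -0.178 rad / 1.5708 = -0.1133.

```bash
echo '[[0, 0, -0.1133, -0.0067, -0.556, 0.0533, 0.8], [0, 0, -0.1133, -0.0067, -0.556, 0.0533, 0.8], [0, 0, -0.1133, -0.0067, -0.556, 0.0533, 0.8], [0, 0, -0.1133, -0.0067, -0.556, 0.0533, 0.8], [0, 0, -0.1133, -0.0067, -0.556, 0.0533, 0.8], [0, 0, -0.1133, -0.0067, -0.556, 0.0533, 0.8], [0, 0, -0.1133, -0.0067, -0.556, 0.0533, 0.8], [0, 0, -0.1133, -0.0067, -0.556, 0.0533, 0.8], [0, 0, -0.1133, -0.0067, -0.556, 0.0533, 0.8]]' > mv.in && python3 jog.py mv.in
python3 - <<'E'
from h import *
o=manip.get_obs(); im=viewer.camera("wrist"); cv2.imwrite("pics/w3.png",im); np.save("o3.npy",np.r_[o["position"],o["ee_rot"]]); print(o["position"],o["ee_rot"])
E
```

```text
clock: 8.35
position: [0.5455, -0.2762, 0.1617]
ee_rot: [0.01, 1.0, 0.0, 0.001]
ft_force: [-0.0, 0.4, -0.2]
grip_width: 0.803
grasp_force: 0.0
[ 0.54553421 -0.27618847  0.16171884] [9.82932331e-03 9.99951535e-01 2.01622967e-04 5.20668735e-04]
```

View pics/w3.png

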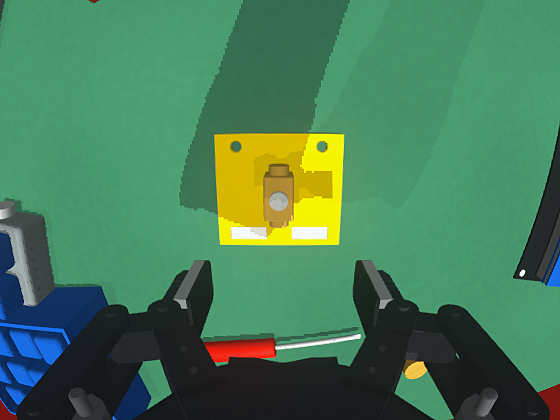

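The card shows holes at (236,147) and (322,147) and the block around (279,195). The screwdriver lies below it at row 345.

Run:
```python
from h import *
a=np.load("o3.npy");o=dict(position=a[:3],ee_rot=a[3:])
im=cv2.imread("pics/w3.png");hsv=cv2.cvtColor(im,cv2.COLOR_BGR2HSV)
y=cv2.inRange(hsv,(20,150,90),(36,255,255)); w=cv2.convexHull(np.vstack(blobs(y,(205,120,355,255))))[:,0]
print(cv2.minAreaRect(np.float32(onz("wrist",w,.005,o)[:,:2])))
gm=cv2.inRange(hsv,(50,60,20),(95,255,255)); h=[]
for b in [(228,138,245,156),(314,138,331,156)]:
    m=cv2.moments(blobs(gm,b,5)[0]); h.append((m["m10"]/m["m00"],m["m01"]/m["m00"]))
p=onz("wrist",h,.004,o)[:,:2]; print(np.round(h,1),p,np.linalg.norm(p[0]-p[1])); d=p[1]-p[0]; yaw=np.arctan2(-d[0],d[1]); print("yaw",yaw,"centre",p.mean(0)+.043*np.array([np.cos(yaw),np.sin(yaw)]))
print(onz("wrist",[(360,336),(210,350),(415,370)],.01,o))
```

```text
((0.5448216795921326, -0.2799164354801178), (0.12048318237066269, 0.11043022572994232), 88.85951232910156)
[[235.8 146. ]
 [321.5 145.9]] [[ 0.50095459 -0.31883799]
 [ 0.50259144 -0.23914991]] 0.07970489237041864
yaw -0.020537896081046676 centre [ 0.54476394 -0.27987702]
[[ 0.71911001 -0.18858685  0.01      ]
 [ 0.73787451 -0.36761023  0.01      ]
 [ 0.79124179 -0.10278863  0.01      ]]
```

In the tool's units: 0.1527 m / 0.75 = 0.2036, 0.148 m / 0.75 = 0.1973.

```bash
echo '[[0, 0, 0, 0.0008, -0.0049, 0.0667, 0.7], [0, 0, 0, 0.0008, -0.0049, 0.1333, 0.7], [0, 0, 0, 0.0008, -0.0049, 0.18, 0.7], [0, 0, 0, 0.0008, -0.0049, 0.1973, 0.6], [0, 0, 0, 0.0008, -0.0049, 0.2036, 0.5], [0, 0, 0, 0.0008, -0.0049, 0.2036, 0.4], [0, 0, 0, 0.0008, -0.0049, 0.2036, 0.2], [0, 0, 0, 0.0008, -0.0049, 0.2036, 0], [0, 0, 0, 0.0008, -0.0049, 0.2036, 0], [0, 0, 0, 0.0008, -0.0049, 0.2036, 0]]' > mv.in && python3 jog.py mv.in 60
echo '[[0, 0, 0, 0, 0, 0, 0], [0, 0, 0, 0, 0, -0.0133, 0], [0, 0, 0, 0, 0, -0.04, 0], [0, 0, 0, 0, 0, -0.08, 0], [0, 0, 0, 0, 0, -0.12, 0], [0, 0, 0, 0, 0, -0.16, 0]]' > mv.in && python3 jog.py mv.in
```

```text
clock: 9.65
position: [0.5457, -0.2815, 0.0102]
ee_rot: [0.01, 1.0, -0.0, 0.001]
ft_force: [-0.8, 2.1, 6.6]
grip_width: 0.291
grasp_force: 61.0
clock: 10.4
position: [0.5446, -0.2813, 0.1309]
ee_rot: [0.01, 1.0, -0.0, 0.001]
ft_force: [0.2, -0.4, -2.4]
grip_width: 0.292
grasp_force: 59.8
```

In the tool's units: 0.4156 m / 0.75 = 0.5541, -0.0701 m / 0.75 = -0.0935, 0.179 rad / 1.5708 = 0.114.

```bash
echo '[[0, 0, 0.0191, -0.0133, 0.0667, -0.04, 0], [0, 0, 0.0382, -0.0267, 0.1467, -0.04, 0], [0, 0, 0.0573, -0.04, 0.2267, -0.04, 0], [0, 0, 0.0764, -0.0533, 0.3067, -0.04, 0], [0, 0, 0.0955, -0.0667, 0.3867, -0.04, 0], [0, 0, 0.114, -0.08, 0.4667, -0.04, 0], [0, 0, 0.114, -0.0935, 0.5333, -0.04, 0], [0, 0, 0.114, -0.0935, 0.5541, -0.04, 0], [0, 0, 0.114, -0.0935, 0.5541, -0.04, 0], [0, 0, 0.114, -0.0935, 0.5541, -0.04, 0]]' > mv.in && python3 jog.py mv.in
python3 - <<'E'
from h import *
o=manip.get_obs(); im=viewer.camera("wrist"); cv2.imwrite("pics/w4.png",im); np.save("o4.npy",np.r_[o["position"],o["ee_rot"]]); print(o["position"],o["ee_rot"])
E
```

```text
clock: 11.65
position: [0.6236, 0.1304, 0.1589]
ee_rot: [0.101, 0.995, -0.001, 0.0]
ft_force: [1.0, -0.9, -2.3]
grip_width: 0.291
grasp_force: 59.9
[0.62355069 0.13039493 0.15889833] [ 1.00975157e-01  9.94888704e-01 -6.12309260e-04  3.30187071e-04]
```

View pics/w4.png

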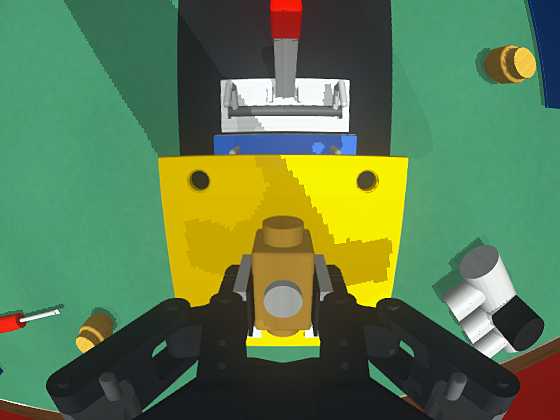

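The held card sits level, with holes at (200,180) and (367,180); the posts show just ahead of its edge at (234,151) and (338,151).

```bash
cat > holes.py <<'E'
from h import *
def holes(o,im,ztop,b1,b2):
    hsv=cv2.cvtColor(im,cv2.COLOR_BGR2HSV); m=255-cv2.inRange(hsv,(18,120,70),(38,255,255)); c=[]
    for b in (b1,b2):
        (x,y),(w,h),a=cv2.fitEllipse(blobs(m,b,20)[0]); c.append((x,y)); print("hole",round(x,1),round(y,1),round(w,1),round(h,1))
    p=onz("wrist",c,ztop,o)[:,:2]; d=p[1]-p[0]; mid=p.mean(0); yaw=np.arctan2(-d[0],d[1])
    print("spacing",np.linalg.norm(d),"mid",mid,"yaw",yaw)
    e=np.array([.5808,.1414])-mid
    from scipy.spatial.transform import Rotation as R
    print("move in tool",R.from_quat(o["ee_rot"]).as_matrix().T@np.r_[e,0],"turn tool z",-(-.199-yaw))
E
python3 - <<'E'
from holes import *
a=np.load("o4.npy");o=dict(position=a[:3],ee_rot=a[3:]); im=cv2.imread("pics/w4.png")
for z in (.1517,.1537): holes(o,im,z,(180,162,220,200),(347,162,387,200))
E
```

```text
hole 199.9 179.5 14.7 18.2
hole 365.2 179.7 14.7 18.2
spacing 0.0797010364919285 mid [0.58076942 0.13922672] yaw -0.20255814701552682
move in tool [ 4.06689097e-04  2.13510124e-03 -2.77643508e-06] turn tool z -0.0035581470155268136
hole 199.9 179.5 14.7 18.2
hole 365.2 179.7 14.7 18.2
spacing 0.07864082020829855 mid [0.58035847 0.13931362] yaw -0.2025581470155262
move in tool [-1.33342728e-05  2.13254632e-03 -2.44559905e-06] turn tool z -0.003558147015526203
```

In the tool's units: 0.08 m / 0.75 = 0.1067, 0.078 m / 0.75 = 0.104, -0.0036 rad / 1.5708 = -0.0023.

```bash
echo '[[0, 0, -0.0023, 0.0003, 0.0028, 0.04, 0], [0, 0, -0.0023, 0.0003, 0.0028, 0.0733, 0], [0, 0, -0.0023, 0.0003, 0.0028, 0.0933, 0], [0, 0, -0.0023, 0.0003, 0.0028, 0.104, 0], [0, 0, -0.0023, 0.0003, 0.0028, 0.1067, 0], [0, 0, -0.0023, 0.0003, 0.0028, 0.1067, 0]]' > mv.in && python3 jog.py mv.in
python3 - <<'E'
from h import *
o=manip.get_obs(); im=viewer.camera("wrist"); cv2.imwrite("pics/w5.png",im); np.save("o5.npy",np.r_[o["position"],o["ee_rot"]]); print(o["position"],o["ee_rot"],o["ft_force"])
cv2.imwrite("pics/w5c.png",cv2.resize(im[150:215,170:400],None,fx=3.4,fy=3.4,interpolation=cv2.INTER_CUBIC))
E
```

```text
clock: 12.45
position: [0.624, 0.135, 0.0792]
ee_rot: [0.098, 0.995, 0.0, 0.001]
ft_force: [-0.5, -1.3, -2.5]
grip_width: 0.288
grasp_force: 59.9
[0.6239687  0.1349773  0.07915314] [9.79881795e-02 9.95187433e-01 1.55423649e-04 5.14785439e-04] [-0.54684835 -1.32393669 -2.52177544]
```

View pics/w5c.png

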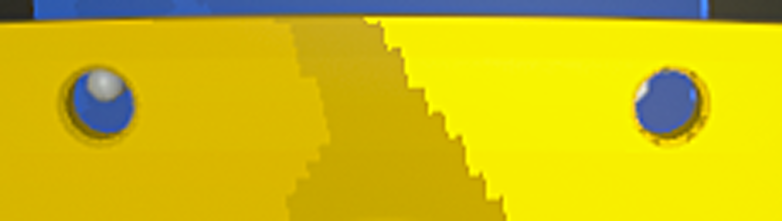

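Through the left hole the post tip shows near (200.6,174.7), above the hole's centre; the right one is mostly hidden at the hole's left edge. The card sits about 2 mm too far right, because the earlier reading was taken before the arm settled. Measuring again.

Run:
```python
from holes import *
a=np.load("o5.npy");o=dict(position=a[:3],ee_rot=a[3:]); im=cv2.imread("pics/w5.png")
holes(o,im,.0792-.0102+.003,(180,162,220,200),(347,162,387,200))
print(onz("wrist",[(200.6,174.7)],.059,o)) 
print("post L expected",np.array([.5808,.1414])+.04*np.array([np.sin(-.199),-np.cos(.199)]))
o=manip.get_obs();print(o["position"],o["ee_rot"],o["joint_velocities"].round(4))
```

```text
hole 199.9 179.5 16.2 19.1
hole 365.3 179.4 16.3 18.8
spacing 0.07971318185499875 mid [0.58105149 0.1436265 ] yaw -0.1958179498472738
move in tool [-1.87582747e-04 -2.23278741e-03 -7.29486018e-07] turn tool z 0.0031820501527262124
[[0.57292029 0.10164028 0.059     ]]
post L expected [0.57289243 0.10218941]
[0.62401951 0.13507456 0.07927244] [9.79983768e-02 9.95186358e-01 2.11587304e-04 6.21913160e-04] [ 0.0002 -0.0007 -0.0013  0.0019  0.001  -0.0013 -0.0017]
```

In the tool's units: -0.0024 m / 0.75 = -0.0032, -0.0002 m / 0.75 = -0.0003, 0.003 rad / 1.5708 = 0.0019.

```bash
echo '[[0, 0, 0.0019, -0.0003, -0.0032, 0, 0], [0, 0, 0.0019, -0.0003, -0.0032, 0, 0], [0, 0, 0.0019, -0.0003, -0.0032, 0, 0], [0, 0, 0.0019, -0.0003, -0.0032, 0, 0]]' > mv.in && python3 jog.py mv.in
python3 - <<'E'
from holes import *
o=manip.get_obs(); im=viewer.camera("wrist"); cv2.imwrite("pics/w6.png",im)
cv2.imwrite("pics/w6c.png",cv2.resize(im[150:215,170:400],None,fx=3.4,fy=3.4,interpolation=cv2.INTER_CUBIC))
holes(o,im,.0792-.0102+.003,(180,162,220,200),(347,162,387,200)); print(o["ft_force"],o["position"])
E
```

```text
clock: 13.0
position: [0.6233, 0.1326, 0.0785]
ee_rot: [0.099, 0.995, 0.0, 0.0]
ft_force: [-0.3, -0.5, -2.3]
grip_width: 0.294
grasp_force: 59.9
hole 199.9 179.4 16.3 19.2
hole 365.3 179.4 16.3 18.8
spacing 0.07938567865669986 mid [0.58024027 0.14144733] yaw -0.19902550868797406
move in tool [-5.58032797e-04  6.43425084e-05  8.90558930e-08] turn tool z -2.5508687974046262e-05
[-0.25285356 -0.52547248 -2.34188503] [0.62327936 0.13264617 0.07850946]
```

View pics/w6c.png

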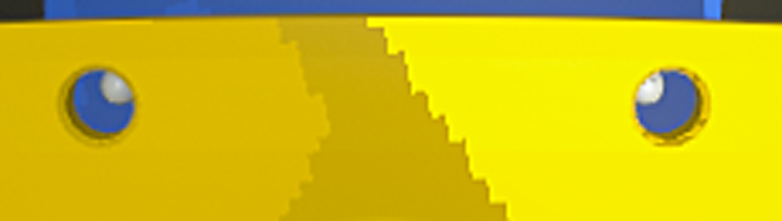

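Both tips now show symmetrically in the holes, at (204.1,174.7) and (361.2,175.6). I'll check the fore-and-aft offset numerically.

Run:
```python
from holes import *
o=manip.get_obs()
for z in (.054,.057,.06):
    p=onz("wrist",[(204.1,174.7),(361.2,175.6)],z,o)[:,:2]; print(z,np.linalg.norm(p[1]-p[0]),p.mean(0))
```

```text
0.054 0.08399119357531824 [0.58165204 0.14121059]
0.057 0.08248823644877812 [0.58107847 0.14132485]
0.06 0.08098527932223795 [0.58050489 0.14143912]
```

In the tool's units: 0.011 m / 0.75 = 0.0147, -0.0003 m / 0.75 = -0.0004.

```bash
echo '[[0, 0, 0, -0.0004, 0, 0.004, 0], [0, 0, 0, -0.0004, 0, 0.0067, 0], [0, 0, 0, -0.0004, 0, 0.0093, 0], [0, 0, 0, -0.0004, 0, 0.012, 0], [0, 0, 0, -0.0004, 0, 0.0147, 0]]' > mv.in && python3 jog.py mv.in;echo '[[0, 0, 0, 0, 0, 0.0027, 0], [0, 0, 0, 0, 0, 0.0053, 0], [0, 0, 0, 0, 0, 0.008, 0]]' > mv.in && python3 jog.py mv.in; echo '[[0, 0, 0, 0, 0, 0.0027, 0], [0, 0, 0, 0, 0, 0.0053, 0], [0, 0, 0, 0, 0, 0.008, 0]]' > mv.in && python3 jog.py mv.in
```

```text
clock: 13.68
position: [0.6236, 0.1325, 0.0673]
ee_rot: [0.099, 0.995, 0.0, 0.0]
ft_force: [1.2, 0.7, -1.8]
grip_width: 0.296
grasp_force: 59.9
clock: 14.05
position: [0.6236, 0.1326, 0.0613]
ee_rot: [0.099, 0.995, 0.0, 0.0]
ft_force: [-0.4, 0.5, -2.4]
grip_width: 0.29
grasp_force: 59.9
clock: 14.42
position: [0.6236, 0.1325, 0.0553]
ee_rot: [0.099, 0.995, 0.0, 0.0]
ft_force: [1.1, -0.0, -2.2]
grip_width: 0.297
grasp_force: 59.9
```

In the tool's units: 0.008 m / 0.75 = 0.0107, 0.006 m / 0.75 = 0.008.

```bash
echo '[[0, 0, 0, 0, 0, 0.0027, 0], [0, 0, 0, 0, 0, 0.0053, 0], [0, 0, 0, 0, 0, 0.008, 0], [0, 0, 0, 0, 0, 0.0107, 0]]' > mv.in && python3 jog.py mv.in; for i in 1 2; do echo '[[0, 0, 0, 0, 0, 0.0013, 0], [0, 0, 0, 0, 0, 0.002, 0], [0, 0, 0, 0, 0, 0.002, 0]]' > mv.in && python3 jog.py mv.in|grep -E 'pos|ft'; done
```

```text
clock: 14.92
position: [0.6235, 0.1325, 0.0473]
ee_rot: [0.099, 0.995, 0.0, 0.0]
ft_force: [-0.6, 0.4, -1.8]
grip_width: 0.293
grasp_force: 59.9
position: [0.6236, 0.1325, 0.046]
ft_force: [-0.2, -0.1, -2.3]
position: [0.6235, 0.1325, 0.0444]
ft_force: [-0.0, 0.4, -2.2]
```

Units first: shifts go in shares of 0.75 m and turns go in shares of pi/2 rad. So 0.0015 m / 0.75 = 0.002, 0.001 m / 0.75 = 0.0013.

```bash
echo '[[0, 0, 0, 0, 0, 0.0013, 0], [0, 0, 0, 0, 0, 0.002, 0], [0, 0, 0, 0, 0, 0.002, 0]]' > mv.in && python3 jog.py mv.in|grep -E 'pos|ft'; echo '[[0, 0, 0, 0, 0, 0.0013, 0], [0, 0, 0, 0, 0, 0.0013, 0]]' > mv.in && python3 jog.py mv.in|grep -E 'pos|ft'
```

```text
position: [0.6235, 0.1325, 0.0429]
ft_force: [0.4, 0.3, -2.1]
position: [0.6235, 0.1325, 0.0418]
ft_force: [0.4, 0.3, -2.3]
```

In the tool's units: 0.001 m / 0.75 = 0.0013.

```bash
echo '[[0, 0, 0, 0, 0, 0.0013, 0], [0, 0, 0, 0, 0, 0.0013, 0]]' > mv.in && python3 jog.py mv.in|grep -E 'pos|ft'; echo '[[0, 0, 0, 0, 0, 0.0013, 0], [0, 0, 0, 0, 0, 0.0013, 0]]' > mv.in && python3 jog.py mv.in|grep -E 'pos|ft'
```

```text
position: [0.6236, 0.1326, 0.0413]
ft_force: [-2.1, -0.2, 2.7]
position: [0.6237, 0.1326, 0.0408]
ft_force: [-4.6, -1.1, 8.2]
```

In the tool's units: -0.0012 m / 0.75 = -0.0016.

```bash
echo '[[0, 0, 0, 0, 0, -0.0016, 0], [0, 0, 0, 0, 0, -0.0016, 0], [0, 0, 0, 0, 0, -0.0016, 0]]' > mv.in && python3 jog.py mv.in
python3 - <<'E'
from h import *
o=manip.get_obs(); im=viewer.camera("wrist"); cv2.imwrite("pics/w7.png",im)
for n in ("scene","side"): cv2.imwrite(f"pics/{n}7.png",viewer.camera(n))
E
```

```text
clock: 17.18
position: [0.6237, 0.1325, 0.0412]
ee_rot: [0.099, 0.995, 0.0, 0.0]
ft_force: [-2.2, -0.6, 3.0]
grip_width: 0.29
grasp_force: 60.4
```

View pics/w7.png

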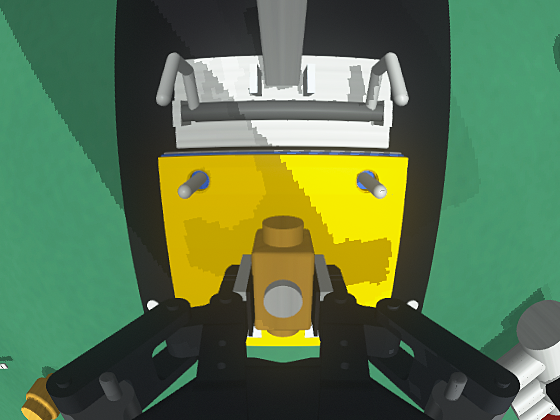

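Both posts stand through the card's holes ((190,185) and (370,185)), and the card rests on the filed stack. Releasing.

In the tool's units: -0.16 m / 0.75 = -0.2133, -0.1 m / 0.75 = -0.1333.

```bash
echo '[[0, 0, 0, 0, 0, 0, 0.32], [0, 0, 0, 0, 0, 0, 0.4], [0, 0, 0, 0, 0, 0, 0.5], [0, 0, 0, 0, 0, 0, 0.55], [0, 0, 0, 0, 0, -0.0067, 0.55], [0, 0, 0, 0, 0, -0.0267, 0.55], [0, 0, 0, 0, 0, -0.0667, 0.55], [0, 0, 0, 0, 0, -0.1333, 0.55], [0, 0, 0, 0, 0, -0.2133, 0.55], [0, 0, 0, 0, 0, -0.2133, 0.4], [0, 0, 0, 0, 0, -0.2133, 0.2], [0, 0, 0, 0, 0, -0.2133, 0]]' > mv.in && python3 jog.py mv.in 20
python3 - <<'E'
from holes import *
o=manip.get_obs(); im=viewer.camera("wrist"); cv2.imwrite("pics/w8.png",im); print(o["position"],o["ee_rot"])
hsv=cv2.cvtColor(im,cv2.COLOR_BGR2HSV)
y=cv2.inRange(hsv,(20,150,90),(36,255,255)); w=cv2.convexHull(np.vstack(blobs(y,(150,100,420,300))))[:,0]
for z in (.03,.036): print(cv2.minAreaRect(np.float32(onz("wrist",w,z,o)[:,:2])))
E
```

```text
clock: 18.82
position: [0.6229, 0.1323, 0.2]
ee_rot: [0.099, 0.995, -0.0, -0.001]
ft_force: [0.2, -1.0, 0.8]
grip_width: 0.008
grasp_force: 0.0
[0.62288889 0.13230682 0.19998231] [ 9.94156514e-02  9.95045492e-01 -3.39556527e-04 -9.38998396e-04]
((0.6243667006492615, 0.13250112533569336), (0.12371379137039185, 0.11189445108175278), 78.62117004394531)
((0.6229335069656372, 0.13278496265411377), (0.12134479731321335, 0.10975179821252823), 78.62117004394531)
```

View pics/w8.png

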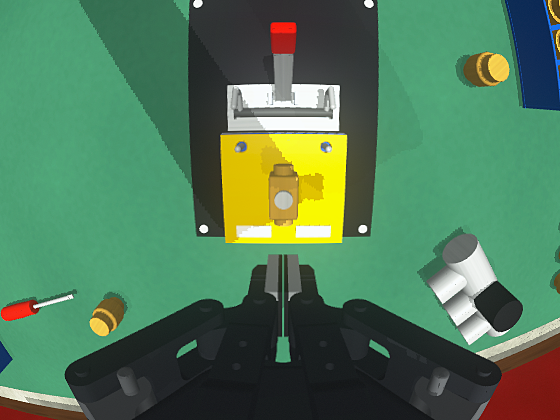

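Card is down with its centre at (0.6229, 0.1328), and its size matches a flat card with its top at z ≈ 36 mm. The picture shows rings at (240,100)/(327,100) still open, lever up at (283,38), fittings and screwdriver where they were. Now I'll regrip the lever.

In the tool's units: 0.121 m / 0.75 = 0.1613, 0.089 m / 0.75 = 0.1187.

```bash
echo '[[0, 0, 0, 0.08, 0, 0, 0.5], [0, 0, 0, 0.1613, 0.0005, 0, 0.5], [0, 0, 0, 0.1613, 0.0005, 0, 0.5], [0, 0, 0, 0.1613, 0.0005, 0.04, 0.5], [0, 0, 0, 0.1613, 0.0005, 0.08, 0.5], [0, 0, 0, 0.1613, 0.0005, 0.1067, 0.5], [0, 0, 0, 0.1613, 0.0005, 0.1187, 0.45], [0, 0, 0, 0.1613, 0.0005, 0.1187, 0.3], [0, 0, 0, 0.1613, 0.0005, 0.1187, 0.2], [0, 0, 0, 0.1613, 0.0005, 0.1187, 0], [0, 0, 0, 0.1613, 0.0005, 0.1187, 0], [0, 0, 0, 0.1613, 0.0005, 0.1187, 0]]' > mv.in && python3 jog.py mv.in 20
```

```text
clock: 20.38
position: [0.5053, 0.1566, 0.1126]
ee_rot: [0.1, 0.995, -0.0, 0.0]
ft_force: [-1.4, -2.8, 2.5]
grip_width: 0.179
grasp_force: 23.5
```

In the tool's units: 0.0301 m / 0.75 = 0.0401, 0.0233 m / 0.75 = 0.0311.

```bash
echo '[[0, 0, 0, 0.0055, 0, 0.0024, 0], [0, 0, 0, 0.0109, 0, 0.0049, 0], [0, 0, 0, 0.0161, 0, 0.0079, 0], [0, 0, 0, 0.0213, 0, 0.0109, 0], [0, 0, 0, 0.0263, 0, 0.0144, 0], [0, 0, 0, 0.0311, 0, 0.0179, 0], [0, 0, 0, 0.0356, 0, 0.0217, 0], [0, 0, 0, 0.0401, 0, 0.0257, 0]]' > mv.in && python3 jog.py mv.in
```

```text
clock: 21.38
position: [0.4774, 0.1624, 0.0943]
ee_rot: [0.1, 0.995, 0.0, 0.002]
ft_force: [2.6, -5.1, 10.4]
grip_width: 0.18
grasp_force: 25.7
```

In the tool's units: 0.0132 m / 0.75 = 0.0176, -0.001 m / 0.75 = -0.0013.

```bash
echo '[[0, 0, 0, 0.0051, -0.0013, 0.0032, 0], [0, 0, 0, 0.0089, -0.0013, 0.0077, 0], [0, 0, 0, 0.0128, -0.0013, 0.0125, 0], [0, 0, 0, 0.0164, -0.0013, 0.0176, 0]]' > mv.in && python3 jog.py mv.in; echo '[[0, 0, 0, 0.0033, 0, 0.0049, 0], [0, 0, 0, 0.0063, 0, 0.0101, 0]]' > mv.in && python3 jog.py mv.in
```

```text
clock: 21.88
position: [0.4652, 0.1647, 0.0812]
ee_rot: [0.1, 0.995, 0.001, 0.002]
ft_force: [2.2, -3.5, 10.4]
grip_width: 0.184
grasp_force: 26.8
clock: 22.12
position: [0.4601, 0.1657, 0.0735]
ee_rot: [0.1, 0.995, 0.001, 0.002]
ft_force: [-0.0, -3.9, 11.7]
grip_width: 0.18
grasp_force: 27.4
```

In the tool's units: 0.0081 m / 0.75 = 0.0108, 0.0051 m / 0.75 = 0.0068.

```bash
echo '[[0, 0, 0, 0.0043, 0, 0.0053, 0], [0, 0, 0, 0.0068, 0, 0.0108, 0]]' > mv.in && python3 jog.py mv.in; echo '[[0, 0, 0, 0.0024, 0, 0.0056, 0], [0, 0, 0, 0.0041, 0, 0.0112, 0]]' > mv.in && python3 jog.py mv.in
```

```text
clock: 22.38
position: [0.4554, 0.1666, 0.0653]
ee_rot: [0.1, 0.995, 0.001, 0.002]
ft_force: [2.4, -2.5, 9.8]
grip_width: 0.183
grasp_force: 27.4
clock: 22.62
position: [0.4517, 0.1674, 0.0565]
ee_rot: [0.099, 0.995, 0.001, 0.001]
ft_force: [0.4, -2.5, 9.6]
grip_width: 0.184
grasp_force: 27.6
```

In the tool's units: 0.0089 m / 0.75 = 0.0119, 0.0022 m / 0.75 = 0.0029.

```bash
echo '[[0, 0, 0, 0.0016, 0, 0.006, 0], [0, 0, 0, 0.0029, 0, 0.0119, 0]]' > mv.in && python3 jog.py mv.in|grep -E 'pos|ft'; echo '[[0, 0, 0, 0.0011, 0, 0.0059, 0], [0, 0, 0, 0.0017, 0, 0.0117, 0]]' > mv.in && python3 jog.py mv.in|grep -E 'pos|ft';  echo '[[0, 0, 0, 0.0003, 0, 0.004, 0], [0, 0, 0, 0.0004, 0, 0.0067, 0], [0, 0, 0, 0.0004, 0, 0.0067, 0]]' > mv.in && python3 jog.py mv.in|grep -E 'pos|ft'
```

```text
position: [0.449, 0.1679, 0.0473]
ft_force: [-0.5, -1.7, 7.9]
position: [0.4473, 0.1681, 0.0382]
ft_force: [-1.3, -1.5, 6.0]
position: [0.4467, 0.1681, 0.0329]
ft_force: [-1.6, -1.1, 4.0]
```

In the tool's units: 0.002 m / 0.75 = 0.0027, 0.001 m / 0.75 = 0.0013.

```bash
echo '[[0, 0, 0, 0, 0, 0.0013, 0], [0, 0, 0, 0, 0, 0.0027, 0], [0, 0, 0, 0, 0, 0.0027, 0]]' > mv.in && python3 jog.py mv.in|grep -E 'pos|ft'; echo '[[0, 0, 0, 0, 0, 0.0013, 0], [0, 0, 0, 0, 0, 0.0013, 0]]' > mv.in && python3 jog.py mv.in|grep -E 'pos|ft'
```

```text
position: [0.4466, 0.168, 0.0307]
ft_force: [-3.7, 1.9, 2.7]
position: [0.4466, 0.1678, 0.0297]
ft_force: [-3.2, 2.0, 4.2]
```

In the tool's units: 0.001 m / 0.75 = 0.0013.

```bash
echo '[[0, 0, 0, 0, 0, 0.0013, 0], [0, 0, 0, 0, 0, 0.0013, 0]]' > mv.in && python3 jog.py mv.in|grep -E 'pos|ft'; echo '[[0, 0, 0, 0, 0, 0.0007, 0], [0, 0, 0, 0, 0, 0.0007, 0]]' > mv.in && python3 jog.py mv.in|grep -E 'pos|ft'
```

```text
position: [0.4466, 0.1678, 0.0287]
ft_force: [-3.9, 3.7, 3.0]
position: [0.4467, 0.1678, 0.0282]
ft_force: [-3.7, 3.4, 2.9]
```

In the tool's units: 0.0005 m / 0.75 = 0.0007.

```bash
echo '[[0, 0, 0, 0, 0, 0.0007, 0], [0, 0, 0, 0, 0, 0.0007, 0]]' > mv.in && python3 jog.py mv.in|grep -E 'pos|ft'; echo '[[0, 0, 0, 0, 0, 0.0007, 0], [0, 0, 0, 0, 0, 0.0007, 0]]' > mv.in && python3 jog.py mv.in|grep -E 'pos|ft'
```

```text
position: [0.4466, 0.1678, 0.0277]
ft_force: [-4.7, 3.3, 3.0]
position: [0.4467, 0.1678, 0.0272]
ft_force: [-5.0, 2.7, 3.3]
```

In the tool's units: 0.0005 m / 0.75 = 0.0007.

```bash
echo '[[0, 0, 0, 0, 0, 0.0007, 0], [0, 0, 0, 0, 0, 0.0007, 0]]' > mv.in && python3 jog.py mv.in|grep -E 'pos|ft'
```

```text
position: [0.4467, 0.1678, 0.0267]
ft_force: [-4.4, 2.2, 3.1]
```

In the tool's units: 0.0005 m / 0.75 = 0.0007.

```bash
echo '[[0, 0, 0, 0, 0, 0.0007, 0], [0, 0, 0, 0, 0, 0.0007, 0]]' > mv.in && python3 jog.py mv.in|grep -E 'pos|ft'; echo '[[0, 0, 0, 0, 0, 0.0007, 0], [0, 0, 0, 0, 0, 0.0007, 0]]' > mv.in && python3 jog.py mv.in|grep -E 'pos|ft'
```

```text
position: [0.4467, 0.1678, 0.0262]
ft_force: [-4.1, 3.3, 3.6]
position: [0.4467, 0.1678, 0.0257]
ft_force: [-3.9, 3.2, 3.6]
```

In the tool's units: 0.0005 m / 0.75 = 0.0007.

```bash
echo '[[0, 0, 0, 0, 0, 0.0007, 0], [0, 0, 0, 0, 0, 0.0007, 0]]' > mv.in && python3 jog.py mv.in|grep -E 'pos|ft'
```

```text
position: [0.4467, 0.1678, 0.0252]
ft_force: [-4.2, 4.2, 2.7]
```

In the tool's units: -0.055 m / 0.75 = -0.0733, -0.03 m / 0.75 = -0.04.

```bash
echo '[[0, 0, 0, 0, 0, 0, 0.3], [0, 0, 0, 0, 0, 0, 0.4], [0, 0, 0, 0, 0, 0, 0.45], [0, 0, 0, -0.0013, 0, -0.04, 0.45], [0, 0, 0, -0.0013, 0, -0.0733, 0.3], [0, 0, 0, -0.0013, 0, -0.0733, 0.1], [0, 0, 0, -0.0013, 0, -0.0733, 0], [0, 0, 0, -0.0013, 0, -0.0733, 0]]' > mv.in && python3 jog.py mv.in
python3 - <<'E'
from h import *
o=manip.get_obs(); im=viewer.camera("wrist"); cv2.imwrite("pics/w9.png",im)
U={}
for n,b in (("scene",(300,180,410,240)),("side",(290,225,375,290)),):
    im=viewer.camera(n); hsv=cv2.cvtColor(im,cv2.COLOR_BGR2HSV); cv2.imwrite(f"pics/{n}9.png",im)
    r=cv2.inRange(hsv,(0,150,100),(8,255,255))|cv2.inRange(hsv,(172,150,100),(180,255,255))
    k=blobs(r,b,5); print(n,[(np.round(cv2.minAreaRect(q)[0],1).tolist(),cv2.contourArea(q)) for q in k])
E
```

```text
clock: 27.12
position: [0.4473, 0.1671, 0.0794]
ee_rot: [0.099, 0.995, -0.0, -0.001]
ft_force: [-0.1, -0.1, -0.2]
grip_width: 0.001
grasp_force: 0.0
scene [([361.6, 197.7], 34.0)]
side [([344.0, 268.1], 77.5)]
```

In the tool's units: 0.022 m / 0.75 = 0.0293, 0.018 m / 0.75 = 0.024.

```bash
echo '[[0, 0, 0, -0.0013, 0.0013, 0.0133, 0], [0, 0, 0, -0.0013, 0.0013, 0.024, 0], [0, 0, 0, -0.0013, 0.0013, 0.0293, 0], [0, 0, 0, -0.0013, 0.0013, 0.0293, 0]]' > mv.in && python3 jog.py mv.in|grep -E 'pos|ft'; echo '[[0, 0, 0, 0, 0, 0.0013, 0], [0, 0, 0, 0, 0, 0.0027, 0], [0, 0, 0, 0, 0, 0.0027, 0]]' > mv.in && python3 jog.py mv.in|grep -E 'pos|ft'
```

```text
position: [0.4488, 0.168, 0.0579]
ft_force: [-0.2, 0.5, -1.2]
position: [0.4491, 0.1681, 0.0564]
ft_force: [-0.4, 0.0, 0.3]
```

In the tool's units: 0.001 m / 0.75 = 0.0013.

```bash
echo '[[0, 0, 0, 0, 0, 0.0013, 0], [0, 0, 0, 0, 0, 0.0013, 0]]' > mv.in && python3 jog.py mv.in|grep -E 'pos|ft'; echo '[[0, 0, 0, 0, 0, 0.0013, 0], [0, 0, 0, 0, 0, 0.0013, 0]]' > mv.in && python3 jog.py mv.in|grep -E 'pos|ft'
```

```text
position: [0.4491, 0.1681, 0.0553]
ft_force: [0.0, 0.2, 0.4]
position: [0.449, 0.1682, 0.0543]
ft_force: [0.1, 0.0, 0.2]
```

In the tool's units: 0.001 m / 0.75 = 0.0013.

```bash
echo '[[0, 0, 0, 0, 0, 0.0013, 0], [0, 0, 0, 0, 0, 0.0013, 0]]' > mv.in && python3 jog.py mv.in|grep -E 'pos|ft'; echo '[[0, 0, 0, 0, 0, 0.0009, 0], [0, 0, 0, 0, 0, 0.0009, 0]]' > mv.in && python3 jog.py mv.in|grep -E 'pos|ft'
```

```text
position: [0.449, 0.1681, 0.0532]
ft_force: [-0.6, 0.5, 0.6]
position: [0.449, 0.1681, 0.0526]
ft_force: [0.8, -0.1, -0.5]
```

In the tool's units: 0.0007 m / 0.75 = 0.0009.

```bash
echo '[[0, 0, 0, 0, 0, 0.0009, 0], [0, 0, 0, 0, 0, 0.0009, 0]]' > mv.in && python3 jog.py mv.in|grep -E 'pos|ft'; echo '[[0, 0, 0, 0, 0, 0.0009, 0], [0, 0, 0, 0, 0, 0.0009, 0]]' > mv.in && python3 jog.py mv.in|grep -E 'pos|ft'
```

```text
position: [0.4491, 0.1682, 0.052]
ft_force: [-0.6, 1.1, 1.6]
position: [0.4491, 0.1683, 0.0514]
ft_force: [-2.9, 0.3, 5.0]
```

In the tool's units: 0.0005 m / 0.75 = 0.0007.

```bash
echo '[[0, 0, 0, 0, 0, 0.0007, 0], [0, 0, 0, 0, 0, 0.0007, 0]]' > mv.in && python3 jog.py mv.in|grep -E 'pos|ft'
```

```text
position: [0.4491, 0.1683, 0.0511]
ft_force: [-1.7, -0.7, 7.1]
```

In the tool's units: 0.0005 m / 0.75 = 0.0007.

```bash
echo '[[0, 0, 0, 0, 0, 0.0007, 0], [0, 0, 0, 0, 0, 0.0007, 0]]' > mv.in && python3 jog.py mv.in|grep -E 'pos|ft'
```

```text
position: [0.4491, 0.1684, 0.0507]
ft_force: [-3.2, 0.5, 9.4]
```

In the tool's units: 0.0005 m / 0.75 = 0.0007.

```bash
echo '[[0, 0, 0, 0, 0, 0.0007, 0], [0, 0, 0, 0, 0, 0.0007, 0], [0, 0, 0, 0, 0, 0.0007, 0], [0, 0, 0, 0, 0, 0.0007, 0]]' > mv.in && python3 jog.py mv.in|grep -E 'pos|ft'
```

```text
position: [0.449, 0.1684, 0.0504]
ft_force: [-4.5, -0.8, 10.7]
```

In the tool's units: 0.0005 m / 0.75 = 0.0007.

```bash
echo '[[0, 0, 0, 0, 0, 0.0007, 0], [0, 0, 0, 0, 0, 0.0007, 0], [0, 0, 0, 0, 0, 0.0007, 0], [0, 0, 0, 0, 0, 0.0007, 0]]' > mv.in && python3 jog.py mv.in|grep -E 'pos|ft'
```

```text
position: [0.449, 0.1684, 0.05]
ft_force: [-6.1, 0.6, 14.2]
```

In the tool's units: -0.09 m / 0.75 = -0.12, -0.05 m / 0.75 = -0.0667.

```bash
echo '[[0, 0, 0, 0, 0, -0.0067, 0], [0, 0, 0, 0, 0, -0.0667, 0], [0, 0, 0, 0, 0, -0.12, 0.5], [0, 0, 0, 0, 0, -0.12, 1], [0, 0, 0, 0, 0, -0.12, 1], [0, 0, 0, 0, 0, -0.12, 1]]' > mv.in && python3 jog.py mv.in
python3 - <<'E'
from h import *
o=manip.get_obs(); im=viewer.camera("wrist"); cv2.imwrite("pics/w10.png",im)
hsv=cv2.cvtColor(im,cv2.COLOR_BGR2HSV)
red=lambda h:cv2.inRange(h,(0,150,100),(8,255,255))|cv2.inRange(h,(172,150,100),(180,255,255))
c=blobs(red(hsv),(230,150,330,260))[0][:,0]
for z in (.045,.05): print("red",z,cv2.minAreaRect(np.float32(onz("wrist",c,z,o)[:,:2])))
for n,b in (("scene",(300,180,410,240)),("side",(290,225,375,290)),):
    im=viewer.camera(n); cv2.imwrite(f"pics/{n}10.png",im)
    for f in (0,9,10):
        i=cv2.imread(f"pics/{n}{f}.png"); k=blobs(red(cv2.cvtColor(i,cv2.COLOR_BGR2HSV)),b,5); m=cv2.moments(k[0])
        print(n,f,round(m["m10"]/m["m00"],2),round(m["m01"]/m["m00"],2),m["m00"])
# rings: bright/grey pixels over the posts strip: compare initial, open, now
    T={"scene":(300,195,350,235),"side":(270,225,310,290)}[n]
    A=[cv2.cvtColor(cv2.imread(f"pics/{n}{f}.png"),cv2.COLOR_BGR2GRAY)[T[1]:T[3],T[0]:T[2]].astype(int) for f in (0,2,10)]
    print(n,"diff init-now",abs(A[0]-A[2]).mean(),"open-now",abs(A[1]-A[2]).mean(),"init-open",abs(A[0]-A[1]).mean())
E
```

```text
clock: 31.9
position: [0.4483, 0.1678, 0.138]
ee_rot: [0.099, 0.995, -0.0, -0.001]
ft_force: [0.7, 0.2, 0.1]
grip_width: 0.848
grasp_force: 0.0
red 0.045 ((0.44911620020866394, 0.16758443415164948), (0.016248486936092377, 0.027269233018159866), 78.62068939208984)
red 0.05 ((0.4475473463535309, 0.16790767014026642), (0.01590469852089882, 0.026692276820540428), 78.62061309814453)
scene 0 361.45 198.14 33.0
scene 9 361.51 197.82 34.0
scene 10 361.62 198.39 32.5
scene diff init-now 20.438 open-now 44.166 init-open 26.16
side 0 344.23 268.54 95.5
side 9 343.93 268.05 77.5
side 10 343.73 268.56 80.5
side diff init-now 26.680384615384614 open-now 42.74230769230769 init-open 17.912692307692307
```

In the tool's units: 0.085 m / 0.75 = 0.1133, 0.084 m / 0.75 = 0.112.

```bash
echo '[[0, 0, 0, 0, 0, 0, 0.5], [0, 0, 0, 0, 0, 0.04, 0], [0, 0, 0, 0, 0, 0.08, 0], [0, 0, 0, 0, 0, 0.104, 0], [0, 0, 0, 0, 0, 0.112, 0], [0, 0, 0, 0, 0, 0.1133, 0], [0, 0, 0, 0, 0, 0.1133, 0]]' > mv.in && python3 jog.py mv.in|grep -E 'pos|ft|width'; echo '[[0, 0, 0, 0, 0, 0.0011, 0], [0, 0, 0, 0, 0, 0.0011, 0]]' > mv.in && python3 jog.py mv.in|grep -E 'pos|ft'
```

```text
position: [0.4496, 0.1684, 0.0549]
ft_force: [0.5, 0.6, -0.1]
grip_width: 0.001
position: [0.4492, 0.1682, 0.0537]
ft_force: [-0.6, -0.1, 0.5]
```

In the tool's units: 0.0006 m / 0.75 = 0.0008.

```bash
echo '[[0, 0, 0, 0, 0, 0.0008, 0], [0, 0, 0, 0, 0, 0.0008, 0]]' > mv.in && python3 jog.py mv.in|grep -E 'pos|ft'
```

```text
position: [0.4491, 0.1681, 0.0528]
ft_force: [0.3, 0.2, 0.0]
```

In the tool's units: 0.0006 m / 0.75 = 0.0008.

```bash
echo '[[0, 0, 0, 0, 0, 0.0008, 0], [0, 0, 0, 0, 0, 0.0008, 0]]' > mv.in && python3 jog.py mv.in|grep -E 'pos|ft'; echo '[[0, 0, 0, 0, 0, 0.0008, 0], [0, 0, 0, 0, 0, 0.0008, 0]]' > mv.in && python3 jog.py mv.in|grep -E 'pos|ft'; echo '[[0, 0, 0, 0, 0, 0.0008, 0], [0, 0, 0, 0, 0, 0.0008, 0]]' > mv.in && python3 jog.py mv.in|grep -E 'pos|ft'
```

```text
position: [0.4491, 0.1682, 0.0522]
ft_force: [-0.3, 0.2, 0.2]
position: [0.449, 0.1682, 0.0517]
ft_force: [-0.8, -0.6, 3.2]
position: [0.449, 0.1682, 0.0512]
ft_force: [-3.1, -0.8, 5.9]
```

In the tool's units: 0.0004 m / 0.75 = 0.0005.

```bash
echo '[[0, 0, 0, 0, 0, 0.0005, 0], [0, 0, 0, 0, 0, 0.0005, 0], [0, 0, 0, 0, 0, 0.0005, 0]]' > mv.in && python3 jog.py mv.in|grep -E 'pos|ft'
```

```text
position: [0.4491, 0.1683, 0.051]
ft_force: [-3.3, -1.0, 8.5]
```

The force-against-height curve repeats exactly, so the lever is elastic against its hard stop. One last firm press, then retreat and hand in.

In the tool's units: 0.0005 m / 0.75 = 0.0007.

```bash
echo '[[0, 0, 0, 0, 0, 0.0007, 0], [0, 0, 0, 0, 0, 0.0007, 0], [0, 0, 0, 0, 0, 0.0007, 0]]' > mv.in && python3 jog.py mv.in|grep -E 'pos|ft'; echo '[[0, 0, 0, 0, 0, -0.0067, 0], [0, 0, 0, 0, 0, -0.0667, 0], [0, 0, 0, 0, 0, -0.1467, 0], [0, 0, 0, 0, 0, -0.1733, 0], [0, 0, 0, 0, 0, -0.1733, 0], [0, 0, 0, 0, 0, -0.1733, 0]]' > mv.in && python3 jog.py mv.in
python3 - <<'E'
from workcell import manip, viewer, ticket
print(ticket.hand_in())
E
```

```text
position: [0.449, 0.1683, 0.0506]
ft_force: [-3.7, -0.6, 9.2]
clock: 35.67
position: [0.4485, 0.1678, 0.179]
ee_rot: [0.099, 0.995, -0.0, -0.001]
ft_force: [-0.1, 0.1, -0.5]
grip_width: 0.002
grasp_force: 0.0
the job is handed in; nothing more can be done
None
```

The card is filed flat over both posts, the lever is pressed to its hard stop (peak reading 14.2 N), and I handed in at about 36 s; no verdict came back, ring closure and lock were inferred from lever position and force, not seen, two feel-down moves were issued from a shell loop rather than typed singly, and I viewed 12 pictures against the limit of 10.

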